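# Zero the power supply's click dial, click it up five and start the run

## Task

Set up the gel power supply: push its dial round anticlockwise (seen from above) by the peg until it bears firmly against its end stop and keep it pressed there for a moment, so that it zeroes. Then click it up clockwise exactly five clicks from the stop, let go of it, and press the start key right down and release it. Push and press gently throughout, and leave everything else where it is.

Things in the scene. Friction and masses are not known exactly. Their poses are not given: they have to be found in the camera images.
- console: power supply: grey case 220 x 300 x 60 mm (x, y, z) fixed to the bench, dial and start key on its flat top. Origin: centre of its underside; x to its back (away from the robot at yaw 0), y to its left, z up. Delicate: over 20 N from the fingers on case, dial, peg or key, pushing or squeezing, is a failure. The dial zeroes only while the fingers press its peg at the stop with 5 to 20 N, for at least 0.3 s
- dial_axis (a point): point on the dial's vertical axis at its flat upper face (74 mm above the bench). Dial: black disc 90 mm across, face 14 mm above the case top; a 10 mm high stop block stands just outside the rim. Its crank peg, an upright aluminium pin 12 mm in diameter, rises 26 mm above the face, 32 mm from the axis; nothing else on the face is higher than 3 mm
- dial (a joint): dial angle in rad from its rigid end stop (0), growing clockwise seen from above. Clicks every 0.3927 rad (22.5 deg), the first at 0; the peg takes 2 to 5 N to push past half-way, then the dial snaps on by itself. At 0 the peg is at the case's front left, nominally 135 deg from its x towards its y axis, but the dial unit is fitted turned up to 0.2 rad either way (6 mm at the peg): find it by touch or sight
- start_key_top (a point): centre of the top of the start key when up: a black round push key 26 mm in diameter on the right of the case top, its top 22 mm above the case top, in a 42 mm housing ring; moves with the key
- start_key (a joint): key travel in m: 0 up, 0.006 fully down; springs back. The spring takes 1.5 N to start it and 5 N at the bottom, where it meets a hard stop. It counts as pressed beyond 0.004
- tube_rack: bystander: white microtube rack 50 x 100 x 44 mm standing loose on the back right of the case top; origin under its centre
- gel_comb: bystander: flat white plastic comb 70 x 38 x 5 mm lying on the case top between dial and key; origin under its middle
- reagent: bystander: reagent bottle 60 mm across, 130 mm tall, on the bench to the right of the case; origin under its centre
- beaker: bystander: glass beaker 70 mm across, 90 mm tall, on the bench to the left of the case; origin under its centre
- tip_box: bystander: clear box of pipette tips 80 x 110 x 58 mm, on the bench to the left of the case; origin under its centre
- pipette: bystander: pipette 290 mm long lying on the bench at the far right; origin under its middle

How it is judged:
By the outcome, as a careful person would: the job done as asked, in the order asked, and still so for the second after the job is handed in, with the robot touching nothing.
It also fails if it takes over 72 s, if anything falls off the work surface, if the arm or the gripper's body presses on something with over 40 N, if the wrist force passes 120 N, or if a joint passes its speed limit or range.

## Robot

A 6-joint arm with a two-finger parallel gripper is mounted at the origin on the work surface. World frame = base frame: x ahead of the robot, y to its left, z up, the work surface at z = 0. Lengths are in m, angles in rad, forces in N, time in s.
With the tool pointing down it reaches from about 0.3 to 0.775 m from the base axis. Payload 14.6 kg.
Tool frame: the origin (TCP) lies on the front face of the gripper's body, between the roots of the fingers; the fingertips stand 73 mm ahead of it and the grasp point (between the pads) lies 54 mm ahead of it (robot.nose_length is the distance from the TCP to the fingertips, in m); z points along the fingers, y is the direction in which the jaws open and shut (so a half turn about z gives the same grasp; the last joint's range is limited). The gripper opens to 85 mm and grips with 20 to 120 N. Pads are 22 mm wide; open, the fingers measure 114 mm over their backs; the gripper's body (76 mm by 85 mm) begins 54 mm behind the grasp point. The pads swing forward as they close: fully open they stand 13 mm farther back than shut.
Start: joints at [-1.282, 0.3, 1.521, -0, 1.321, -0.067], TCP at [0.192, -0.516, 0.304] pointing down, gripper open.
Joint ranges: [-3.03, 3.03], [-0.79, 2.21], [0.23, 2.52], [-1.04, 4.18], [0, 3.07], [-2.55, 2.55]. Speed limits (rad/s): [2.22, 2.22, 2.57, 3.14, 3.14, 3.14].

## Interface

Orientations are given as a rotation vector (axis times angle).
In Python, from station import robot gives the robot as it stands.
- The arm moves only by the tool move_arm, never from a script. Its argument "steps" is a list that holds one entry, the list of rows, each a list of 4 numbers: the shift along the world's x, y, z in m, then the turn about the world's z in degrees. A call has 1 to 12 rows; each row is the pose to reach, as a shift and turn from the pose commanded when the call began; what a row does not reach only later rows make up. A row lasts 1/8 s, in which the tool goes at most 62.5 mm and 10.7 degrees, less where a joint would pass 70% of its speed; a pose out of reach is approached as far as the arm can. A call with a gripper value outside its range is refused whole. "jaw" is the opening, from 0 (shut) to 1 (fully open), set as the call begins (left out, the last holds). The fingers move at their own pace and stop on an object; the grip force is fixed at half the most. Time passes only in rows, so rows that repeat a pose let the fingers close. It gives the time, the measured TCP pose, the force and the opening at its end, in the units of the state.
- robot.get_state(): the state, without advancing time (a new reading comes with each control period).
- robot.camera(name): name is "scene" or "top"; returns the picture (384x512x3 uint8, red, green, blue); there is no depth.
- robot.camera_model(name): a dict with "fx", "fy", "cx", "cy" (pixels), "origin" and "orientation" of the camera in the world. Camera axes: x right, y down, z forward; pixel columns grow to the right and rows downward; lengths in m; the calibration is good to about 2 mm. A picture is of the moment at which its call begins. camera_model takes no time and is no camera call.
- robot.close_job(): hands the job in, once; it reports no verdict.
The state is a dict: "clock": time; "joints": joint angles; "joint_vel": joint speeds; "joint_efforts": joint torques, N m; "position": TCP position; "tcp_rot": TCP orientation; "contact_force": force on the tool from outside, world axes, zero at the start; "ft_torque": the same for the moment, N m; "grip_width": finger opening in m.
Only numpy, scipy, OpenCV 4.12 (cv2) and the standard library are available. Lean on these libraries where they do the work, as an engineer would, in place of code of your own. Each camera call takes 0.05 s, during which the arm holds its last target.

## Working session

There is one attempt and no reset: what is moved stays moved. The work goes in short steps, Python scripts to look and compute and a tool call to move; the robot and the scene stay as the last step left them, time stands still between calls to the robot, and variables do not carry over. Pictures are saved under pics/ and viewed, and the job is handed in when it is done.

Besides the shell and the picture viewer there is one more tool, called as name([rows], argument=value, ...), one row to a line, values as JSON. move_arm: Moves the arm, as the interface text tells. Its arguments: {"type":"object","properties":{"steps":{"type":"array"},"jaw":{"type":"number"}},"required":["steps"]}

```bash
mkdir -p pics
python3 - <<'E'
from station import robot
import cv2
for n in ("scene","top"):
    im=robot.camera(n); cv2.imwrite(f"pics/{n}0.png",im[:,:,::-1]); print(n,robot.camera_model(n))
s=robot.get_state(); print(s, robot.nose_length)
E
```

```text
scene {'fx': 375.9408715529549, 'fy': 375.9408715529549, 'cx': 251.2829779738209, 'cy': 188.05274802371926, 'origin': array([0.83589346, 0.36085114, 0.87269939]), 'orientation': array([-0.73470793, -2.78240934,  0.84454886])}
top {'fx': 462.94473204457296, 'fy': 462.94473204457296, 'cx': 253.96992882517338, 'cy': 189.3453168933776, 'origin': array([ 0.45493006, -0.10087077,  1.40978883]), 'orientation': array([-2.18062437,  2.17407828, -0.07338381])}
{'clock': 0.1, 'joints': array([-1.28158672e+00,  3.00397079e-01,  1.52150573e+00, -2.55137417e-05,
        1.32070662e+00, -6.65625793e-02]), 'joint_vel': array([-0.0008792 , -0.00351033, -0.00144987, -0.00104595,  0.00077752,
        0.00059897]), 'joint_efforts': array([ 1.49899490e-03, -5.44369161e+01, -3.62368298e+01, -4.97185806e-05,
        2.98639483e-03, -3.59437774e-05]), 'position': array([ 0.19154754, -0.51542586,  0.30339376]), 'tcp_rot': array([-3.09102455e+00, -5.55734462e-01,  2.15949495e-04]), 'contact_force': array([0.37047861, 0.31773246, 0.37317789]), 'ft_torque': array([-0.01547111,  0.01147982, -0.01363794]), 'grip_width': 0.08532707976620146} 0.0726
```

View pics/top0.png

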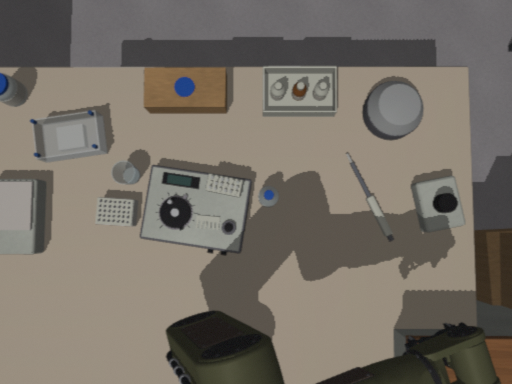

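View pics/scene0.png

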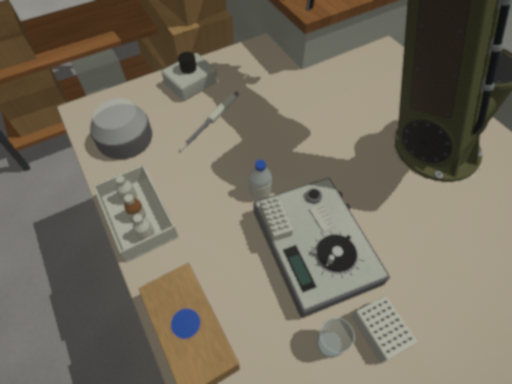

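Run:
```python
import cv2
a=cv2.imread("pics/top0.png")[155:260,130:260]; cv2.imwrite("pics/top0z.png",cv2.resize(a,None,fx=5.7,fy=5.7,interpolation=cv2.INTER_CUBIC))
a=cv2.imread("pics/scene0.png")[170:320,245:395]; cv2.imwrite("pics/scene0z.png",cv2.resize(a,None,fx=4,fy=4,interpolation=cv2.INTER_CUBIC))
```

```text
(no output)
```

View pics/top0z.png

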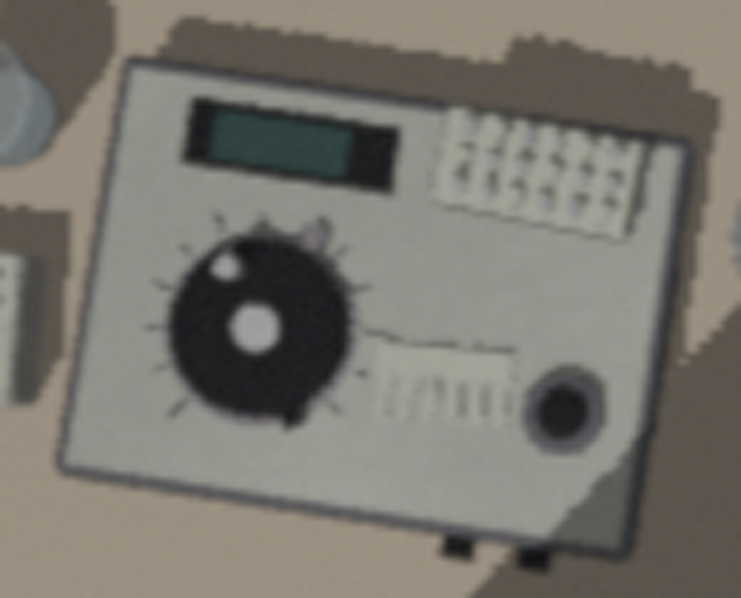

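View pics/scene0z.png

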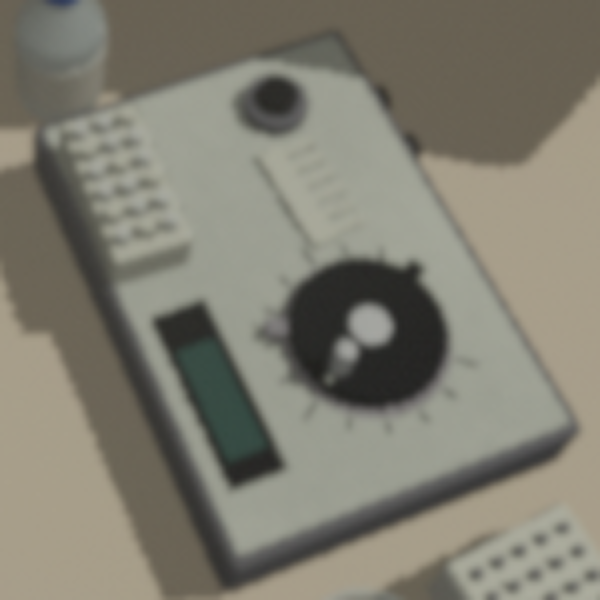

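```bash
cat > h.py <<'E'
import numpy as np, cv2
from scipy.spatial.transform import Rotation as R
from station import robot
def ray(n,uv,z):
    m=robot.camera_model(n); d=R.from_rotvec(m['orientation']).apply([(uv[0]-m['cx'])/m['fx'],(uv[1]-m['cy'])/m['fy'],1.])
    o=m['origin']; return o+d*(z-o[2])/d[2]
def proj(n,p):
    m=robot.camera_model(n); c=R.from_rotvec(m['orientation']).inv().apply(np.array(p)-m['origin'])
    return np.array([m['fx']*c[0]/c[2]+m['cx'],m['fy']*c[1]/c[2]+m['cy']])
E
python3 - <<'E'
from h import *
np.set_printoptions(precision=4,suppress=True)
T=lambda u,v:((u+.5)/5.7-.5+130,(v+.5)/5.7-.5+155)
S=lambda u,v:((u+.5)/4-.5+245,(v+.5)/4-.5+170)
print("corners top")
for p in [(130,62),(690,145),(62,468),(628,555)]: print(ray("top",T(*p),.06))
print("corners scene")
for p in [(225,580),(45,135),(575,428),(335,35)]: print(ray("scene",S(*p),.06))
for nm,t,s,z in [("axis",(256,327),(370,325),.074),("pegtop",(226,265),(333,380),.100),("pegtopB",(226,265),(347,350),.100),("key",(563,409),(277,97),.082),("tab",(290,415),(411,270),.070),("stop",(318,235),(272,325),.070)]:
    a=ray("top",T(*t),z);b=ray("scene",S(*s),z);print(nm,a,b)
E
```

```text
corners top
[0.629  0.2117 0.06  ]
[ 0.5866 -0.0776  0.06  ]
[0.4203 0.2422 0.06  ]
[ 0.3774 -0.047   0.06  ]
corners scene
[0.6406 0.2199 0.06  ]
[ 0.586  -0.0666  0.06  ]
[0.4237 0.2469 0.06  ]
[ 0.3813 -0.0388  0.06  ]
axis [0.4921 0.1417 0.074 ] [0.4919 0.1436 0.074 ]
pegtop [0.5222 0.1524 0.1   ] [0.54   0.1668 0.1   ]
pegtopB [0.5222 0.1524 0.1   ] [0.523  0.1564 0.1   ]
key [ 0.4512 -0.0148  0.082 ] [ 0.453  -0.0074  0.082 ]
tab [0.4477 0.1244 0.07  ] [0.4481 0.1261 0.07  ]
stop [0.5391 0.1116 0.07  ] [0.5392 0.1146 0.07  ]
```

Run:
```python
from h import *
np.set_printoptions(precision=4,suppress=True)
# predicted overlays for hypothesis: project known points
ax=np.array([.492,.1425]);
for n in("top","scene"):
    im=cv2.imread(f"pics/{n}0.png"); k=8
    c=proj(n,[*ax,.074]).astype(int); x0,y0=c-[35,30]
    z=cv2.resize(im[y0:y0+60,x0:x0+80],None,fx=k,fy=k,interpolation=cv2.INTER_CUBIC)
    P=lambda p:tuple(int(round(v)) for v in ((proj(n,p)-[x0,y0]+.5)*k-.5))
    t=np.linspace(0,2*np.pi,60)
    for a in t: cv2.circle(z,P([ax[0]+.045*np.cos(a),ax[1]+.045*np.sin(a),.074]),1,(0,0,255),-1)
    cv2.circle(z,P([*ax,.074]),2,(0,0,255),-1)
    th=np.radians(21.5)
    for zz,col in((.074,(255,0,0)),(.1,(0,255,0))):
        q=ax+.032*np.array([np.cos(th),np.sin(th)])
        for a in t[::3]: cv2.circle(z,P([q[0]+.006*np.cos(a),q[1]+.006*np.sin(a),zz]),1,col,-1)
    cv2.imwrite(f"pics/{n}ov.png",z)
```

```text
(no output)
```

View pics/topov.png

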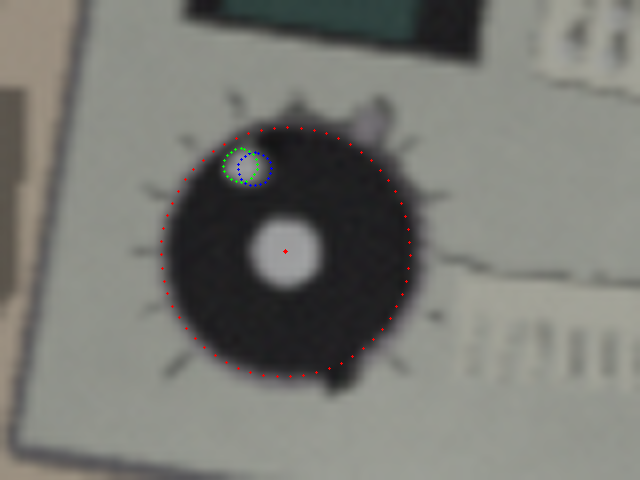

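View pics/sceneov.png

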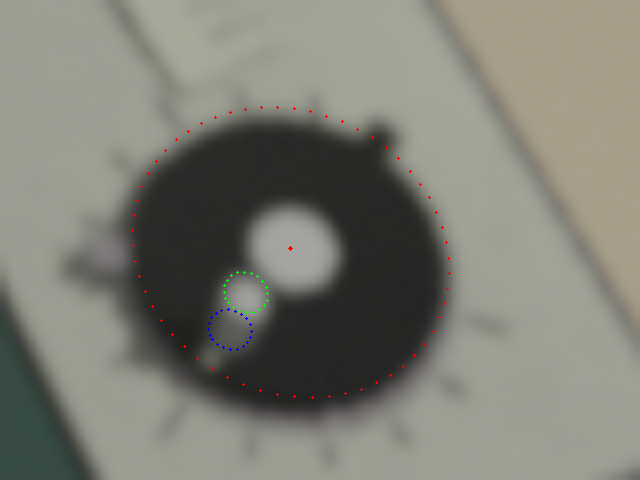

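move_arm([
  [[0.025,0.05,0,0],[0.05,0.1,0,0],[0.075,0.15,0,0],[0.1,0.2,0,0],[0.125,0.25,0,0],[0.15,0.3,0,0],[0.175,0.35,0,0],[0.2,0.4,0,0],[0.225,0.45,0,0],[0.25,0.5,0,0],[0.275,0.55,0,0],[0.3,0.6,0,0]],
], jaw=0.45)

```text
clock: 1.6
position: [0.4921, 0.0863, 0.3037]
tcp_rot: [3.092, 0.556, -0.0]
contact_force: [0.9, -0.3, 1.0]
grip_width: 0.0385
```

move_arm([
  [[0.015,0.035,-0.02,1],[0.03,0.068,-0.05,1],[0.03,0.068,-0.085,1],[0.03,0.068,-0.085,1]],
])

```text
clock: 2.1
position: [0.5206, 0.1525, 0.2165]
tcp_rot: [3.087, 0.584, -0.008]
contact_force: [-0.2, -0.4, 0.4]
grip_width: 0.0384
```

Run:
```python
from h import *
np.set_printoptions(precision=4,suppress=True)
s=robot.get_state(); print(s['position'],s['joints'],s['grip_width'],s['contact_force'])
for n in ("scene","top"):
    im=robot.camera(n)[:,:,::-1]; 
    u=proj(n,s['position']-[0,0,.073]).astype(int); print(n,u)
    x0=max(0,min(512-140,u[0]-70)); y0=max(0,min(384-110,u[1]-65))
    cv2.imwrite(f"pics/{n}1.png",cv2.resize(im[y0:y0+110,x0:x0+140],None,fx=5,fy=5,interpolation=cv2.INTER_CUBIC)); print(x0,y0)
```

```text
[0.5206 0.1525 0.2165] [ 0.2174  0.3732  1.6372 -0.      1.1365  1.4145] 0.03839497168559155 [-0.1787 -0.407   0.402 ]
scene [334 246]
264 181
top [166 200]
96 135
```

View pics/scene1.png

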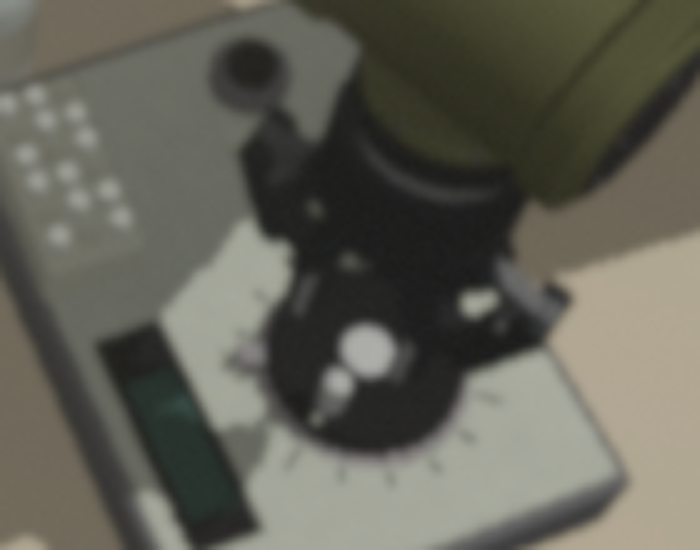

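View pics/top1.png

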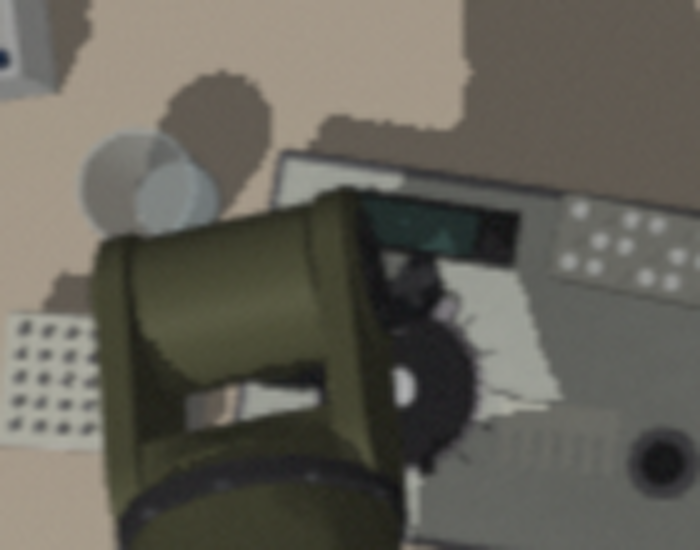

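move_arm([
  [[0.001,0.0005,-0.02,0],[0.001,0.0005,-0.04,0],[0.001,0.0005,-0.05,0],[0.001,0.0005,-0.05,0]],
])

```text
clock: 2.7
position: [0.5228, 0.1528, 0.1695]
tcp_rot: [-3.087, -0.582, -0.001]
contact_force: [-0.8, 0.2, 0.3]
grip_width: 0.0385
```

Run:
```python
from h import *
np.set_printoptions(precision=4,suppress=True)
s=robot.get_state(); print(s['position'],s['contact_force'])
for n in ("scene",):
    im=robot.camera(n)[:,:,::-1]; 
    u=proj(n,s['position']-[0,0,.073]).astype(int); print(n,u)
    x0=u[0]-50;y0=u[1]-45
    a=im[y0:y0+80,x0:x0+100].astype(float); a=255*(a/255)**.5
    cv2.imwrite(f"pics/{n}2.png",cv2.resize(a.astype(np.uint8),None,fx=7,fy=7,interpolation=cv2.INTER_CUBIC)); print(x0,y0)
```

```text
[0.5228 0.1528 0.1695] [-0.8256  0.1813  0.2776]
scene [330 256]
280 211
```

View pics/scene2.png

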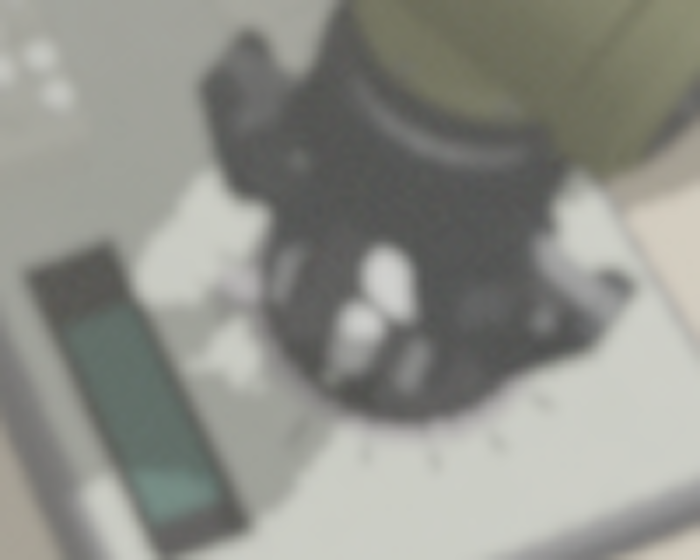

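move_arm([
  [[0,0,-0.004,0],[0,0,-0.007,0],[0,0,-0.01,0],[0,0,-0.01,0]],
])

```text
clock: 3.25
position: [0.5225, 0.1529, 0.1586]
tcp_rot: [3.087, 0.583, -0.001]
contact_force: [-0.3, -0.5, 0.1]
grip_width: 0.0383
```

```bash
cat >> h.py <<'E'
AX=np.array([.492,.1415])
def pose(th,d,r=.032):
    a=np.radians(th); return AX+r*np.array([np.cos(a),np.sin(a)])+d*np.array([-np.sin(a),np.cos(a)])
def rows(ths,d,cur,yaw):
    for t in ths:
        p=pose(t,d)-cur; print([round(p[0],4),round(p[1],4),0,round(t-yaw,1)],end=", ")
    print()
E
python3 - <<'E'
from h import *
c=np.array([.5228,.1530])
rows([21.5],.007,c,21.5)
rows(np.arange(22,72,4.5),.013,c,21.5)
E
```

```text
[np.float64(-0.0036), np.float64(0.0067), 0, 0.0], 
[np.float64(-0.006), np.float64(0.0125), 0, np.float64(0.5)], [np.float64(-0.008), np.float64(0.0144), 0, np.float64(5.0)], [np.float64(-0.0101), np.float64(0.0161), 0, np.float64(9.5)], [np.float64(-0.0123), np.float64(0.0177), 0, np.float64(14.0)], [np.float64(-0.0146), np.float64(0.019), 0, np.float64(18.5)], [np.float64(-0.0171), np.float64(0.0202), 0, np.float64(23.0)], [np.float64(-0.0196), np.float64(0.0212), 0, np.float64(27.5)], [np.float64(-0.0222), np.float64(0.022), 0, np.float64(32.0)], [np.float64(-0.0249), np.float64(0.0225), 0, np.float64(36.5)], [np.float64(-0.0276), np.float64(0.0229), 0, np.float64(41.0)], [np.float64(-0.0303), np.float64(0.023), 0, np.float64(45.5)], [np.float64(-0.033), np.float64(0.023), 0, np.float64(50.0)],
```

move_arm([
  [[-0.0035,0.0065,0,0],[-0.006,0.0125,0,0.5],[-0.007,0.0135,0,2.5],[-0.008,0.0145,0,5]],
])

```text
clock: 3.75
position: [0.5145, 0.1675, 0.1589]
tcp_rot: [3.057, 0.722, -0.0]
contact_force: [-0.6, -2.8, 0.6]
grip_width: 0.0384
```

move_arm([
  [[-0.002,0.0017,0,4.5],[-0.0043,0.0033,0,9],[-0.0066,0.0046,0,13.5],[-0.0091,0.0058,0,18],[-0.0116,0.0068,0,22.5]],
])

```text
clock: 4.38
position: [0.5029, 0.1743, 0.1589]
tcp_rot: [2.857, 1.306, 0.0]
contact_force: [1.1, -1.7, -1.0]
grip_width: 0.0385
```

Run:
```python
from h import *
c=pose(49,.013); print(c)
rows(np.arange(53.5,104,4.5),.013,c,49)
```

```text
[0.50318266 0.17417947]
[np.float64(-0.0026), np.float64(0.0008), 0, np.float64(4.5)], [np.float64(-0.0052), np.float64(0.0013), 0, np.float64(9.0)], [np.float64(-0.0079), np.float64(0.0017), 0, np.float64(13.5)], [np.float64(-0.0106), np.float64(0.0019), 0, np.float64(18.0)], [np.float64(-0.0134), np.float64(0.0018), 0, np.float64(22.5)], [np.float64(-0.0161), np.float64(0.0015), 0, np.float64(27.0)], [np.float64(-0.0187), np.float64(0.001), 0, np.float64(31.5)], [np.float64(-0.0213), np.float64(0.0003), 0, np.float64(36.0)], [np.float64(-0.0239), np.float64(-0.0006), 0, np.float64(40.5)], [np.float64(-0.0264), np.float64(-0.0017), 0, np.float64(45.0)], [np.float64(-0.0288), np.float64(-0.003), 0, np.float64(49.5)], [np.float64(-0.031), np.float64(-0.0044), 0, np.float64(54.0)],
```

move_arm([
  [[-0.0026,0.0008,0,4.5],[-0.0052,0.0013,0,9],[-0.0079,0.0017,0,13.5],[-0.0106,0.0019,0,18],[-0.0134,0.0018,0,22.5],[-0.0161,0.0015,0,27]],
])

```text
clock: 5.12
position: [0.4871, 0.1758, 0.159]
tcp_rot: [2.473, 1.936, 0.002]
contact_force: [4.2, -0.9, -1.9]
grip_width: 0.0382
```

move_arm([
  [[-0.0026,-0.0005,0,4.5],[-0.0052,-0.0012,0,9],[-0.0078,-0.0021,0,13.5],[-0.0103,-0.0032,0,18],[-0.0127,-0.0045,0,22.5],[-0.0149,-0.0059,0,27]],
])

```text
clock: 5.88
position: [0.472, 0.1699, 0.159]
tcp_rot: [1.953, 2.461, 0.0]
contact_force: [-0.5, -0.2, 0.5]
grip_width: 0.0382
```

Run:
```python
from h import *
np.set_printoptions(precision=4,suppress=True)
c=pose(103,.013);print(c)
rows(np.arange(106,140,3),.013,c,103)
s=robot.get_state(); print(s['position'],s['contact_force'],s['tcp_rot'])
for n in ("scene",):
    im=robot.camera(n)[:,:,::-1]; 
    u=proj(n,s['position']-[0,0,.073]).astype(int); print(n,u)
    x0=u[0]-50;y0=u[1]-45
    a=im[y0:y0+80,x0:x0+100].astype(float); a=255*(a/255)**.5
    cv2.imwrite(f"pics/{n}3.png",cv2.resize(a.astype(np.uint8),None,fx=7,fy=7,interpolation=cv2.INTER_CUBIC)); print(x0,y0)
```

```text
[0.4721 0.1698]
[np.float64(-0.0015), np.float64(-0.0011), 0, np.int64(3)], [np.float64(-0.0028), np.float64(-0.0022), 0, np.int64(6)], [np.float64(-0.0042), np.float64(-0.0035), 0, np.int64(9)], [np.float64(-0.0054), np.float64(-0.0047), 0, np.int64(12)], [np.float64(-0.0066), np.float64(-0.0061), 0, np.int64(15)], [np.float64(-0.0078), np.float64(-0.0075), 0, np.int64(18)], [np.float64(-0.0088), np.float64(-0.009), 0, np.int64(21)], [np.float64(-0.0098), np.float64(-0.0105), 0, np.int64(24)], [np.float64(-0.0107), np.float64(-0.0121), 0, np.int64(27)], [np.float64(-0.0115), np.float64(-0.0137), 0, np.int64(30)], [np.float64(-0.0122), np.float64(-0.0154), 0, np.int64(33)], [np.float64(-0.0128), np.float64(-0.0171), 0, np.int64(36)], 
[0.472  0.1699 0.159 ] [-0.4711 -0.1755  0.5441] [1.9527 2.4606 0.0005]
scene [352 254]
302 209
```

View pics/scene3.png

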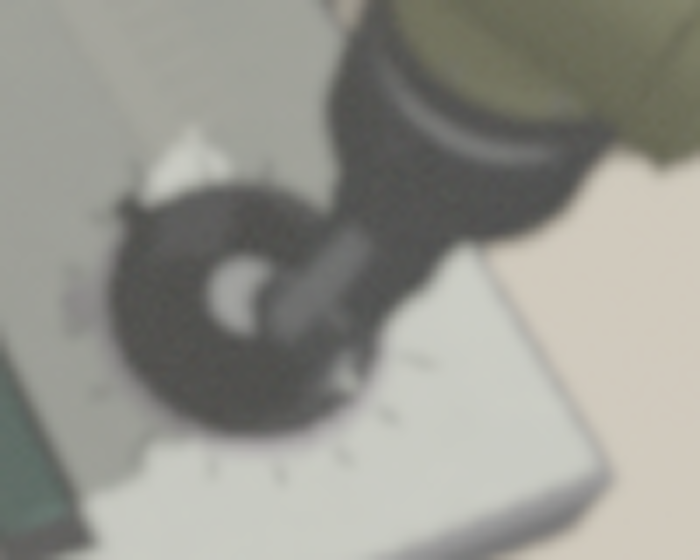

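move_arm([
  [[-0.0015,-0.0011,0,3],[-0.0028,-0.0022,0,6],[-0.0042,-0.0035,0,9],[-0.0054,-0.0047,0,12]],
])

```text
clock: 6.42
position: [0.4668, 0.1652, 0.159]
tcp_rot: [1.688, 2.649, 0.001]
contact_force: [4.5, 0.6, -2.4]
grip_width: 0.0386
```

move_arm([
  [[-0.0012,-0.0014,0,3],[-0.0024,-0.0028,0,6],[-0.0024,-0.0028,0,6]],
])

```text
clock: 6.8
position: [0.4642, 0.1624, 0.159]
tcp_rot: [1.55, 2.732, 0.0]
contact_force: [1.6, -0.6, 1.2]
grip_width: 0.0386
```

move_arm([
  [[-0.0005,-0.0007,0,1.5],[-0.001,-0.0015,0,3],[-0.001,-0.0015,0,3]],
])

```text
clock: 7.18
position: [0.4631, 0.1608, 0.1588]
tcp_rot: [-1.477, -2.772, 0.0]
contact_force: [-0.2, -0.1, -0.2]
grip_width: 0.0386
```

move_arm([
  [[-0.0005,-0.0008,0,1.5],[-0.0005,-0.0008,0,1.5]],
])

```text
clock: 7.42
position: [0.4626, 0.16, 0.1589]
tcp_rot: [-1.44, -2.792, 0.0]
contact_force: [-0.1, 0.6, -0.2]
grip_width: 0.0385
```

move_arm([
  [[-0.0004,-0.0008,0,1.5],[-0.0004,-0.0008,0,1.5]],
])

```text
clock: 7.68
position: [0.4623, 0.1592, 0.1589]
tcp_rot: [-1.404, -2.81, 0.0]
contact_force: [0.7, 0.1, 0.2]
grip_width: 0.0386
```

move_arm([
  [[-0.0005,-0.0008,0,1.5],[-0.0005,-0.0008,0,1.5]],
])

```text
clock: 7.92
position: [0.4618, 0.1584, 0.1589]
tcp_rot: [-1.367, -2.829, 0.0]
contact_force: [-0.4, -0.1, 0.3]
grip_width: 0.0383
```

move_arm([
  [[-0.0004,-0.0008,0,1.5],[-0.0004,-0.0008,0,1.5]],
])

```text
clock: 8.18
position: [0.4614, 0.1576, 0.1589]
tcp_rot: [1.33, 2.846, -0.0]
contact_force: [-0.4, -0.1, -0.0]
grip_width: 0.0383
```

move_arm([
  [[-0.0004,-0.0008,0,1.5],[-0.0004,-0.0008,0,1.5]],
])

```text
clock: 8.43
position: [0.461, 0.1568, 0.1589]
tcp_rot: [-1.292, -2.863, 0.0]
contact_force: [-0.0, 0.2, -0.1]
grip_width: 0.0383
```

move_arm([
  [[-0.0003,-0.0005,0,1],[-0.0003,-0.0005,0,1]],
])

```text
clock: 8.68
position: [0.4607, 0.1563, 0.1589]
tcp_rot: [1.268, 2.874, 0.0]
contact_force: [0.1, 1.2, 0.3]
grip_width: 0.0383
```

move_arm([
  [[-0.0004,-0.0004,0,0],[-0.0004,-0.0004,0,0]],
])

```text
clock: 8.93
position: [0.4605, 0.1561, 0.159]
tcp_rot: [1.268, 2.874, 0.001]
contact_force: [4.1, 3.1, -0.2]
grip_width: 0.0387
```

move_arm([
  [[-0.0003,-0.0003,0,0],[-0.0003,-0.0003,0,0]],
])

```text
clock: 9.18
position: [0.4603, 0.156, 0.159]
tcp_rot: [1.268, 2.873, 0.002]
contact_force: [4.5, 4.9, -3.8]
grip_width: 0.0383
```

move_arm([
  [[-0.0003,-0.0003,0,0],[-0.0003,-0.0003,0,0]],
])

```text
clock: 9.43
position: [0.4602, 0.1558, 0.1591]
tcp_rot: [1.268, 2.873, 0.003]
contact_force: [6.5, 8.7, -4.8]
grip_width: 0.0388
```

move_arm([
  [[-0.0002,-0.0002,0,0],[-0.0002,-0.0002,0,0]],
])

```text
clock: 9.68
position: [0.4601, 0.1557, 0.1591]
tcp_rot: [1.268, 2.873, 0.004]
contact_force: [8.3, 8.2, -5.2]
grip_width: 0.0387
```

move_arm([
  [[0,0,0,0],[0,0,0,0],[0,0,0,0],[0,0,0,0],[0,0,0,0],[0,0,0,0]],
])

```text
clock: 10.42
position: [0.4601, 0.1558, 0.1591]
tcp_rot: [1.267, 2.873, 0.003]
contact_force: [8.0, 9.5, -5.9]
grip_width: 0.0385
```

Run:
```python
from h import *
np.set_printoptions(precision=4,suppress=True)
s=robot.get_state(); print(s['position'],s['contact_force'],s['tcp_rot'],s['ft_torque'])
for n in ("scene",):
    im=robot.camera(n)[:,:,::-1]; 
    x0,y0=302,209
    a=im[y0:y0+80,x0:x0+100].astype(float); a=255*(a/255)**.5
    cv2.imwrite(f"pics/{n}4.png",cv2.resize(a.astype(np.uint8),None,fx=7,fy=7,interpolation=cv2.INTER_CUBIC)); print(x0,y0)
```

```text
[0.4601 0.1558 0.1591] [ 8.0414  9.5128 -5.8701] [1.2674 2.8729 0.0035] [ 1.3916 -1.3564  0.0123]
302 209
```

View pics/scene4.png

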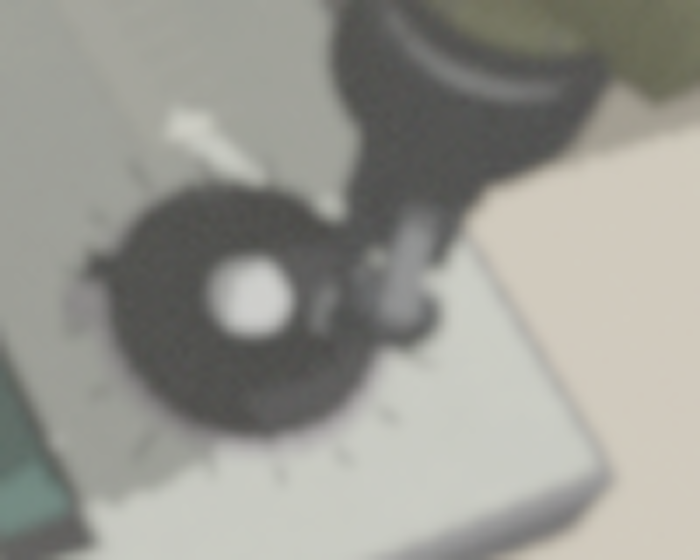

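```bash
cat >> h.py <<'E'
def rows2(pts,cur,yaw):
    for t,d in pts:
        p=pose(t,d)-cur; print([float(round(p[0],4)),float(round(p[1],4)),0,float(round(t-yaw,1))],end=", ")
    print()
E
python3 - <<'E'
from h import *
c=np.array([.4596,.1551])
rows2([(132.5,.0115),(132.5,.009),(132.5,.004),(132.5,-.001),(132.5,-.006),(132.5,-.010),(132.5,-.012),(132.5,-.012)],c,132.5)
c=pose(132.5,-.012);print(c)
rows2([(132.5,-.0132)]+[(t,-.0132) for t in (129,126,123,120,117,114)],c,132.5)
for a in (114,93,70.5,48):
  c=pose(a,-.0132);rows2([(a-i*3,-.0132) for i in range(1,9)],c,a)
E
```

```text
[0.0023, 0.0022, 0, 0.0], [0.0041, 0.0039, 0, 0.0], [0.0078, 0.0073, 0, 0.0], [0.0115, 0.0107, 0, 0.0], [0.0152, 0.014, 0, 0.0], [0.0182, 0.0167, 0, 0.0], [0.0196, 0.0181, 0, 0.0], [0.0196, 0.0181, 0, 0.0], 
[0.47922844 0.17319996]
[0.0009, 0.0008, 0, 0.0], [0.0029, 0.0015, 0, -3.5], [0.0046, 0.0019, 0, -6.5], [0.0064, 0.0023, 0, -9.5], [0.0082, 0.0026, 0, -12.5], [0.01, 0.0028, 0, -15.5], [0.0118, 0.0029, 0, -18.5], 
[0.0018, 0.0, 0, -3.0], [0.0036, -0.0001, 0, -6.0], [0.0054, -0.0003, 0, -9.0], [0.0072, -0.0006, 0, -12.0], [0.009, -0.0009, 0, -15.0], [0.0107, -0.0014, 0, -18.0], [0.0125, -0.002, 0, -21.0], [0.0142, -0.0026, 0, -24.0], 
[0.0017, -0.0006, 0, -3.0], [0.0033, -0.0014, 0, -6.0], [0.005, -0.0022, 0, -9.0], [0.0065, -0.0031, 0, -12.0], [0.0081, -0.0041, 0, -15.0], [0.0095, -0.0052, 0, -18.0], [0.0109, -0.0063, 0, -21.0], [0.0123, -0.0075, 0, -24.0], 
[0.0013, -0.0012, 0, -3.0], [0.0026, -0.0026, 0, -6.0], [0.0037, -0.0039, 0, -9.0], [0.0049, -0.0054, 0, -12.0], [0.0059, -0.0069, 0, -15.0], [0.0068, -0.0084, 0, -18.0], [0.0077, -0.01, 0, -21.0], [0.0085, -0.0116, 0, -24.0], 
[0.0007, -0.0017, 0, -3.0], [0.0014, -0.0033, 0, -6.0], [0.002, -0.0051, 0, -9.0], [0.0024, -0.0068, 0, -12.0], [0.0028, -0.0086, 0, -15.0], [0.0031, -0.0104, 0, -18.0], [0.0033, -0.0122, 0, -21.0], [0.0034, -0.014, 0, -24.0],
```

move_arm([
  [[0.0023,0.0022,0,0],[0.0041,0.0039,0,0],[0.0078,0.0073,0,0],[0.0115,0.0107,0,0],[0.0152,0.014,0,0],[0.0182,0.0167,0,0],[0.0196,0.0181,0,0],[0.0196,0.0181,0,0]],
])

```text
clock: 11.48
position: [0.4791, 0.1733, 0.1588]
tcp_rot: [-1.268, -2.874, 0.0]
contact_force: [1.1, -0.0, -0.5]
grip_width: 0.0384
```

move_arm([
  [[0.0009,0.0008,0,0],[0.0029,0.0015,0,-3.5],[0.0046,0.0019,0,-6.5],[0.0046,0.0019,0,-6.5]],
])

```text
clock: 11.98
position: [0.4835, 0.175, 0.1588]
tcp_rot: [-1.429, -2.797, 0.001]
contact_force: [-2.2, -0.2, 0.5]
grip_width: 0.0388
```

move_arm([
  [[0.0018,0.0004,0,-3],[0.0036,0.0007,0,-6],[0.0054,0.0009,0,-9],[0.0054,0.0009,0,-9]],
])

```text
clock: 12.48
position: [0.4892, 0.1761, 0.1589]
tcp_rot: [1.642, 2.678, 0.001]
contact_force: [0.6, 0.0, 0.4]
grip_width: 0.0384
```

move_arm([
  [[0.0018,0.0001,0,-3],[0.0036,0,0,-6],[0.0054,-0.0002,0,-9],[0.0072,-0.0005,0,-12]],
])

```text
clock: 12.98
position: [0.4959, 0.1756, 0.1588]
tcp_rot: [-1.914, -2.49, 0.001]
contact_force: [-3.8, -0.4, 1.5]
grip_width: 0.0381
```

move_arm([
  [[0.0018,-0.0004,0,-3],[0.0035,-0.0009,0,-6],[0.0053,-0.0015,0,-9],[0.007,-0.0021,0,-12]],
])

```text
clock: 13.48
position: [0.5033, 0.1735, 0.1589]
tcp_rot: [2.164, 2.277, 0.0]
contact_force: [0.3, -0.0, -0.5]
grip_width: 0.0385
```

move_arm([
  [[0.0017,-0.0006,0,-3],[0.0033,-0.0014,0,-6],[0.005,-0.0022,0,-9],[0.0065,-0.0031,0,-12]],
])

```text
clock: 13.98
position: [0.5094, 0.1704, 0.1588]
tcp_rot: [-2.39, -2.038, 0.001]
contact_force: [-3.7, 0.5, 2.0]
grip_width: 0.0381
```

move_arm([
  [[0.0016,-0.001,0,-3],[0.003,-0.0021,0,-6],[0.0044,-0.0032,0,-9],[0.0054,-0.004,0,-10.5]],
])

```text
clock: 14.48
position: [0.5152, 0.1663, 0.1589]
tcp_rot: [2.567, 1.811, 0.0]
contact_force: [-0.9, -0.6, -0.0]
grip_width: 0.0384
```

Run:
```python
from h import *
np.set_printoptions(precision=4,suppress=True)
s=robot.get_state(); print(s['position'],s['contact_force'],pose(70.5,-.0132))
for n in ("scene",):
    im=robot.camera(n)[:,:,::-1]; 
    x0,y0=302,209
    a=im[y0:y0+80,x0:x0+100].astype(float); a=255*(a/255)**.5
    cv2.imwrite(f"pics/{n}5.png",cv2.resize(a.astype(np.uint8),None,fx=7,fy=7,interpolation=cv2.INTER_CUBIC)); print(x0,y0)
```

```text
[0.5152 0.1663 0.1589] [-0.8624 -0.5765 -0.0327] [0.5151 0.1673]
302 209
```

View pics/scene5.png

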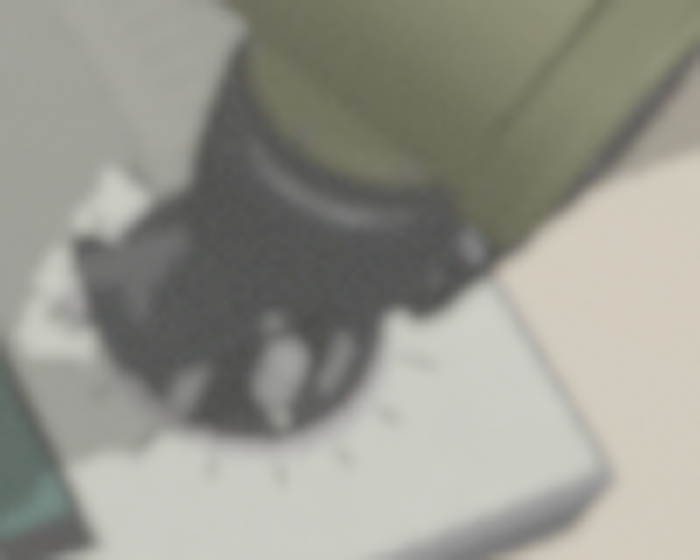

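move_arm([
  [[0.0013,-0.0012,0,-3],[0.0026,-0.0023,0,-6],[0.0037,-0.0036,0,-9],[0.0049,-0.005,0,-12]],
])

```text
clock: 15.02
position: [0.5197, 0.1614, 0.1587]
tcp_rot: [-2.742, -1.532, 0.002]
contact_force: [-3.1, -0.4, 1.7]
grip_width: 0.038
```

move_arm([
  [[0.001,-0.0015,0,-3],[0.0019,-0.003,0,-6],[0.0028,-0.0046,0,-9],[0.0032,-0.0055,0,-10.5]],
])

```text
clock: 15.52
position: [0.5233, 0.1558, 0.1589]
tcp_rot: [-2.871, -1.275, -0.0]
contact_force: [-0.2, 0.4, 0.2]
grip_width: 0.0384
```

move_arm([
  [[0.0007,-0.0017,0,-3],[0.0014,-0.0033,0,-6],[0.002,-0.0051,0,-9],[0.0024,-0.0068,0,-12]],
])

```text
clock: 16.02
position: [0.5254, 0.1492, 0.1588]
tcp_rot: [-2.989, -0.967, 0.001]
contact_force: [-1.3, -0.1, -0.4]
grip_width: 0.0385
```

move_arm([
  [[0.0004,-0.0018,0,-3],[0.0007,-0.0036,0,-6],[0.0007,-0.0036,0,-6]],
])

```text
clock: 16.4
position: [0.5264, 0.1454, 0.1589]
tcp_rot: [-3.035, -0.812, -0.0]
contact_force: [0.0, 0.4, -0.2]
grip_width: 0.0384
```

move_arm([
  [[0.0002,-0.0012,0,-2],[0.0003,-0.0024,0,-4],[0.0003,-0.0024,0,-4]],
])

```text
clock: 16.77
position: [0.5267, 0.143, 0.1589]
tcp_rot: [-3.062, -0.703, 0.0]
contact_force: [-1.1, 0.4, -0.1]
grip_width: 0.0383
```

move_arm([
  [[-0.0025,0.005,0,0],[-0.005,0.01,0,0],[-0.005,0.01,0,0],[-0.005,0.01,0.02,0],[-0.005,0.01,0.06,0],[-0.005,0.01,0.11,0],[-0.005,-0.04,0.14,0],[-0.03,-0.1,0.14,0],[-0.055,-0.16,0.14,0],[-0.08,-0.22,0.14,0],[-0.08,-0.28,0.14,0],[-0.08,-0.34,0.14,0]],
], jaw=0.45)

```text
clock: 18.27
position: [0.4461, -0.1969, 0.2994]
tcp_rot: [3.061, 0.704, 0.001]
contact_force: [1.4, 0.1, 0.4]
grip_width: 0.0382
```

Run:
```python
from h import *
np.set_printoptions(precision=4,suppress=True)
s=robot.get_state(); print(s['position'],s['contact_force'])
for n in ("scene","top"):
    im=robot.camera(n)[:,:,::-1]; cv2.imwrite(f"pics/{n}6f.png",im)
a=cv2.imread("pics/top6f.png")[155:260,130:260]; cv2.imwrite("pics/top6.png",cv2.resize(a,None,fx=5.7,fy=5.7,interpolation=cv2.INTER_CUBIC))
a=cv2.imread("pics/scene6f.png")[170:320,245:395]; cv2.imwrite("pics/scene6.png",cv2.resize(a,None,fx=4,fy=4,interpolation=cv2.INTER_CUBIC))
```

```text
[ 0.4461 -0.1969  0.2994] [1.3578 0.0611 0.4123]
```

View pics/top6.png

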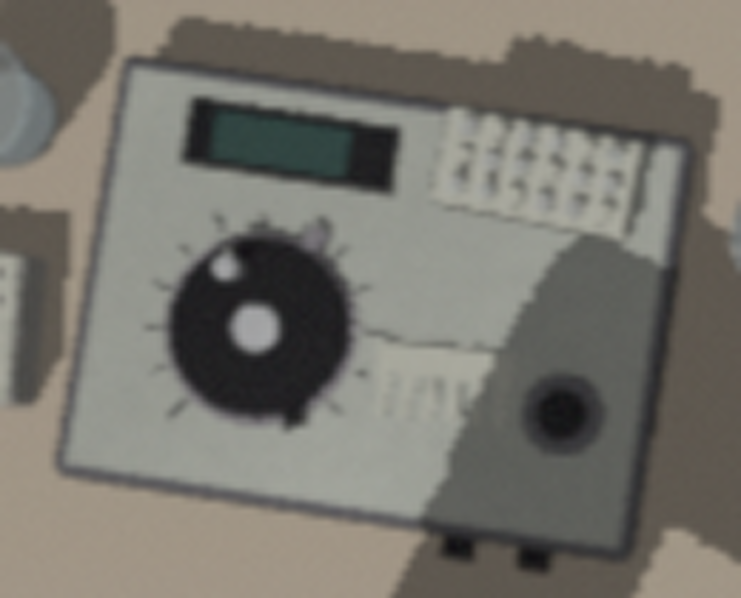

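View pics/scene6.png

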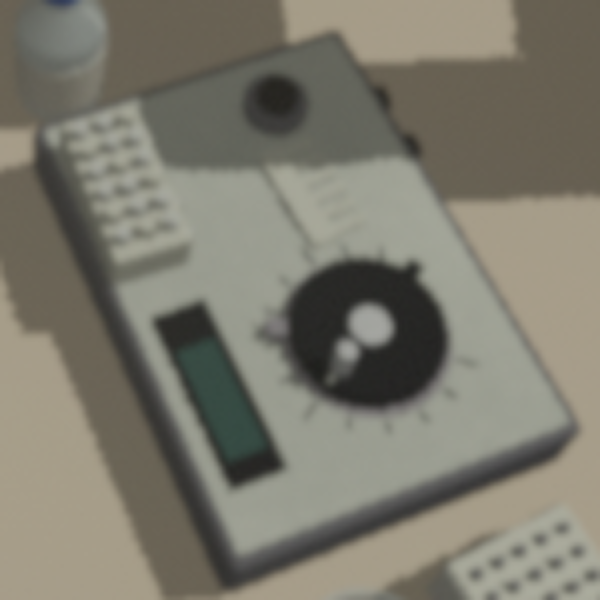

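Run:
```python
from h import *
k=9
for n in("top","scene"):
    im=cv2.imread(f"pics/{n}6f.png"); im=(255*(im/255.)**.5).astype(np.uint8)
    q0=np.array([.452,-.0125])
    c=proj(n,[*q0,.08]).astype(int); x0,y0=c-[22,18]
    z=cv2.resize(im[y0:y0+36,x0:x0+44],None,fx=k,fy=k,interpolation=cv2.INTER_CUBIC)
    P=lambda p:tuple(int(round(v)) for v in ((proj(n,p)-[x0,y0]+.5)*k-.5))
    t=np.linspace(0,2*np.pi,40)
    for r,zz,col in((.013,.082,(0,0,255)),(.021,.074,(255,0,0))):
        for a in t: cv2.circle(z,P([q0[0]+r*np.cos(a),q0[1]+r*np.sin(a),zz]),1,col,-1)
    cv2.imwrite(f"pics/k{n}.png",z)
a=cv2.imread("pics/ktop.png");b=cv2.imread("pics/kscene.png");cv2.imwrite("pics/kk.png",np.hstack([a,b]))
```

```text
(no output)
```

View pics/kk.png

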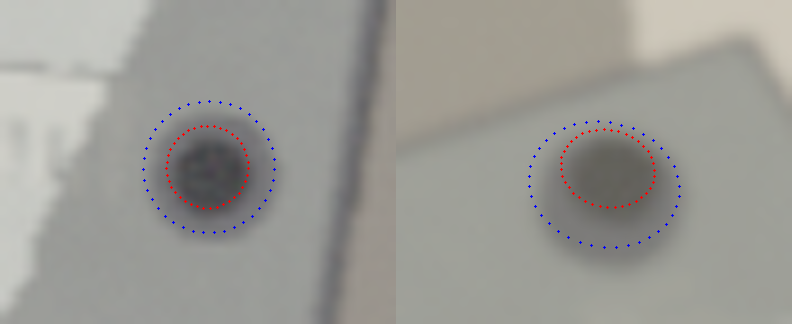

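move_arm([
  [[0.001,0.05,0,0],[0.002,0.1,-0.01,0],[0.0045,0.15,-0.05,0],[0.0045,0.184,-0.09,0],[0.0045,0.184,-0.11,0],[0.0045,0.184,-0.11,0]],
], jaw=0)

```text
clock: 19.12
position: [0.4507, -0.0104, 0.188]
tcp_rot: [-3.061, -0.705, 0.004]
contact_force: [0.6, -0.5, 0.4]
grip_width: 0.0
```

Run:
```python
from h import *
np.set_printoptions(precision=4,suppress=True)
s=robot.get_state(); print(s['position'],s['contact_force'],s['grip_width'])
for n in ("scene",):
    im=robot.camera(n)[:,:,::-1]; 
    tip=s['position']-[0,0,.0726]; u=proj(n,tip); print(u)
    x0,y0=(u-[40,40]).astype(int)
    a=im[y0:y0+70,x0:x0+80].astype(float); a=255*(a/255)**.5
    z=cv2.resize(a.astype(np.uint8),None,fx=8,fy=8,interpolation=cv2.INTER_CUBIC)
    cv2.circle(z,tuple(((u-[x0,y0]+.5)*8-.5).astype(int)),2,(0,0,255),-1)
    cv2.imwrite(f"pics/{n}7.png",z)
```

```text
[ 0.4507 -0.0104  0.188 ] [ 0.5693 -0.461   0.367 ] 4.28036749148111e-05
[315.7858 185.1326]
```

View pics/scene7.png

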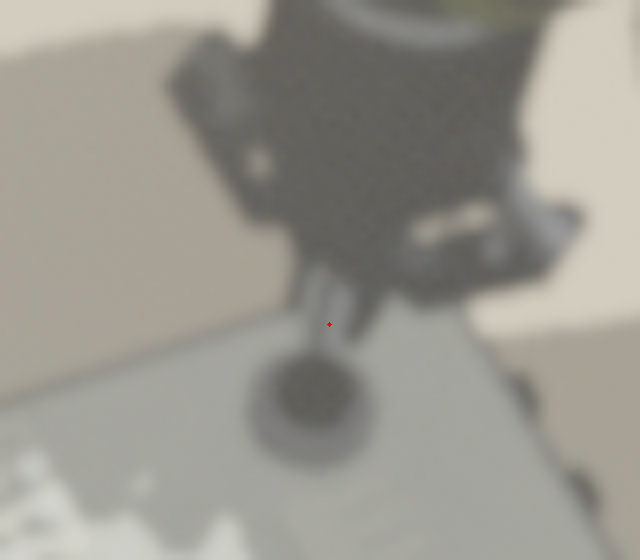

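move_arm([
  [[0,0,-0.01,0],[0,0,-0.02,0],[0,0,-0.023,0],[0,0,-0.023,0]],
])

```text
clock: 19.68
position: [0.4512, -0.0111, 0.1657]
tcp_rot: [-3.062, -0.703, 0.001]
contact_force: [-0.1, 0.5, 0.2]
grip_width: -0.0003
```

move_arm([
  [[-0.0007,-0.002,-0.002,0],[-0.0007,-0.002,-0.004,0],[-0.0007,-0.002,-0.004,0]],
])

```text
clock: 20.05
position: [0.4504, -0.013, 0.1618]
tcp_rot: [-3.062, -0.703, 0.0]
contact_force: [-0.3, 0.4, -0.1]
grip_width: 0.0003
```

move_arm([
  [[0,0,-0.001,0],[0,0,-0.002,0],[0,0,-0.002,0]],
])

```text
clock: 20.42
position: [0.4505, -0.013, 0.1598]
tcp_rot: [-3.062, -0.704, 0.0]
contact_force: [-0.4, -0.0, 0.0]
grip_width: -0.0003
```

move_arm([
  [[0,0,-0.001,0],[0,0,-0.002,0],[0,0,-0.002,0]],
])

```text
clock: 20.8
position: [0.4505, -0.013, 0.1578]
tcp_rot: [-3.062, -0.704, 0.0]
contact_force: [0.0, -0.1, -0.3]
grip_width: 0.0003
```

move_arm([
  [[0,0,-0.001,0],[0,0,-0.002,0],[0,0,-0.002,0]],
])

```text
clock: 21.18
position: [0.4505, -0.013, 0.1558]
tcp_rot: [-3.062, -0.704, 0.0]
contact_force: [-0.1, -0.1, 0.4]
grip_width: -0.0002
```

move_arm([
  [[0,0,-0.001,0],[0,0,-0.0015,0],[0,0,-0.0015,0]],
])

```text
clock: 21.55
position: [0.4505, -0.013, 0.1544]
tcp_rot: [3.062, 0.704, 0.0]
contact_force: [-0.4, 0.5, 1.3]
grip_width: 0.0
```

move_arm([
  [[0,0,-0.0005,0],[0,0,-0.001,0],[0,0,-0.001,0]],
])

```text
clock: 21.92
position: [0.4505, -0.013, 0.1534]
tcp_rot: [3.062, 0.704, 0.0]
contact_force: [-0.1, 0.2, 2.2]
grip_width: -0.0003
```

move_arm([
  [[0,0,-0.001,0],[0,0,-0.002,0],[0,0,-0.002,0]],
])

```text
clock: 22.3
position: [0.4505, -0.013, 0.1514]
tcp_rot: [3.062, 0.704, 0.0]
contact_force: [-0.4, 0.5, 3.4]
grip_width: 0.0003
```

move_arm([
  [[0,0,-0.001,0],[0,0,-0.0018,0],[0,0,-0.0018,0]],
])

```text
clock: 22.68
position: [0.4505, -0.013, 0.1496]
tcp_rot: [3.062, 0.704, 0.0]
contact_force: [-1.6, 0.6, 3.4]
grip_width: -0.0001
```

move_arm([
  [[0,0,-0.0005,0],[0,0,-0.001,0],[0,0,-0.001,0]],
])

```text
clock: 23.05
position: [0.4505, -0.013, 0.1486]
tcp_rot: [3.062, 0.704, 0.0]
contact_force: [-1.8, -0.2, 5.4]
grip_width: 0.0006
```

move_arm([
  [[0,0,-0.0003,0],[0,0,-0.0003,0],[0,0,-0.0003,0]],
])

```text
clock: 23.42
position: [0.4506, -0.013, 0.1486]
tcp_rot: [3.062, 0.704, 0.0]
contact_force: [-3.0, -0.6, 8.9]
grip_width: 0.0003
```

Hard stop felt: 8.9 N, with the height staying at 0.1486. Releasing now.

move_arm([
  [[0,0,0.002,0],[0,0,0.005,0],[0,0,0.01,0],[0,0,0.03,0],[0,0,0.08,0],[0,0,0.13,0],[0,-0.06,0.15,0],[-0.02,-0.12,0.15,0],[-0.04,-0.18,0.15,0],[-0.04,-0.24,0.15,0],[-0.04,-0.24,0.15,0],[-0.04,-0.24,0.15,0]],
])

```text
clock: 24.92
position: [0.4103, -0.2527, 0.2981]
tcp_rot: [-3.061, -0.703, 0.001]
contact_force: [0.5, 0.4, 0.3]
grip_width: -0.0
```

Run:
```python
from h import *
np.set_printoptions(precision=4,suppress=True)
s=robot.get_state(); print(s['position'],s['contact_force'])
for n in ("scene","top"):
    im=robot.camera(n)[:,:,::-1]; cv2.imwrite(f"pics/{n}8f.png",im)
a=cv2.resize(cv2.imread("pics/top8f.png")[155:260,100:290],None,fx=4,fy=4,interpolation=cv2.INTER_CUBIC); cv2.imwrite("pics/top8.png",a)
a=cv2.imread("pics/scene8f.png")[170:320,245:395]; cv2.imwrite("pics/scene8.png",cv2.resize(a,None,fx=4,fy=4,interpolation=cv2.INTER_CUBIC))
```

```text
[ 0.4103 -0.2527  0.2981] [0.4818 0.3911 0.2645]
```

View pics/top8.png

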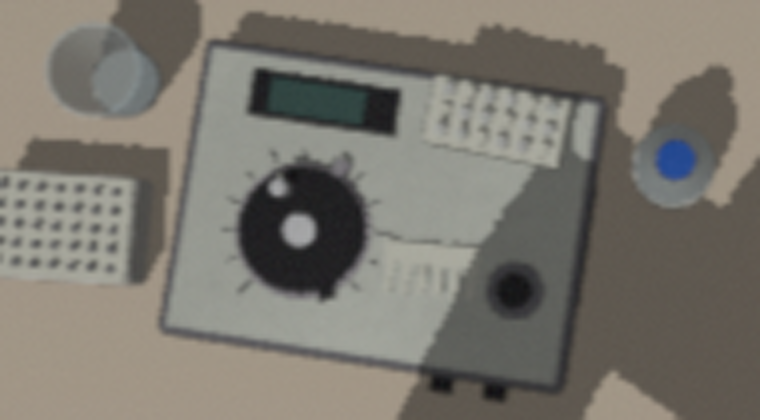

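View pics/scene8.png

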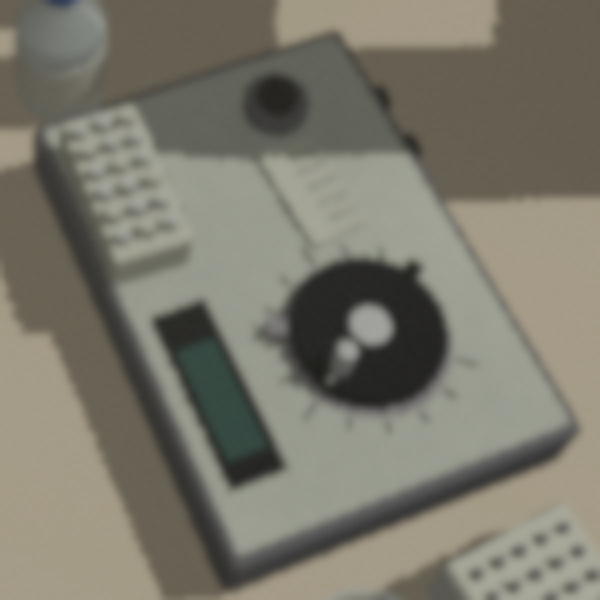

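The last pictures show the dial where the five clicks left it (peg at (278,187), tab at (326,292) in the top crop). The key is up and the rack, comb, bottle, beaker and tip box look unmoved, so I'm handing in.

```bash
python3 -c "
from station import robot
print(robot.close_job())"
```

```text
the job is handed in; nothing more can be done
None
```

The power supply is set up and the job was handed in at about 25 s of the 72 s allowed; it reports no verdict.

- **Zeroing:** I pushed the dial anticlockwise by its peg, between the open fingers, until it met the stop. I held it there at about 12 N in the horizontal plane for about a second. The picture showed the dial's tab against the stop block.
- **Five clicks:** I then clicked it up clockwise. The force dropped after each half-way point, five times in all. The peg turned from about 132° at the stop to about 20–21°, which matches 5 × 22.5° within the image accuracy. The dial had also started at this same position, and the picture after the clicks matches the first one.
- **Start key:** I pressed it about 6 mm to its hard stop, where the force read 8.9 N upwards and the height stopped changing, then released it.
- **Last checks:** The final pictures show the dial unmoved, the key up and the items on and beside the case where they were. I did not recheck the pipette at the far right up close. The gripper is clear, with only sensor noise on the force reading.

The two cameras first disagreed by about 7 mm on the key's position. Overlaying the key's outline in both pictures brought that to about 2 mm, and the press at that point went to full depth. No other check failed.

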